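Feel a logger probe into the hidden well of a dry-block bath

TASK

Take the orange-handled logger probe out of its stand and put its stem down through the brass bush of the bath's black dust slide while the slide is still parked. Pressing only lightly, draw the slide along with the stem, feeling over the metal block underneath, until the stem drops into the hidden well; lower it gently fully home, flange down on the bush, and let go. Leave the other things on the bench where they are.

Things in the scene. Friction and masses are not known exactly. Their poses are not given: they have to be found in the camera images.
- probe: Wireless logger probe, about 80 g, round about its z axis. Origin: the tip of its steel stem, z up the axis. From the tip up: cone 5.6 to 10 mm diameter over 5 mm; 10 mm stem to 44 mm; steel flange 28 mm diameter, 44 to 48 mm; orange handle 22 mm diameter, 48 to 106 mm; black cap to 108 mm. Starts upright in probe_stand, flange on the stand's top (tip 11 mm above the bench).
- probe_handle (a point): Point on the probe's axis in the orange handle, 86 mm above the tip: grip here from above.
- probe_stand: White block 60 x 60 mm, 55 mm high, on a grey foot 84 x 84 x 8 mm, fixed to the bench; vertical hole 14 mm wide, 50 mm deep in its centre holds the probe. Origin: centre of the underside, z up.
- bath: White dry-block bath, 112 mm (x) by 212 mm (y), fixed to the bench. Origin: centre of its underside on the bench; x points from its front panel (display, buttons) to its back, y to the left along the panel, z up. Steel cover plate, top 62 mm above the bench; two aluminium rails along y, 73 mm high, guide the black slide.
- slot_center (a point): Fixed point on the bath's axis, 55 mm above the bench, on the flat top of a dark metal block that lies under the slide and a slot 77 mm long (y) and 17 mm wide. The block has one well, 14 mm wide, 35 mm deep, on the long centre line (bath x = 0). It is under the bush when joint slide reads some value from 0.018 to 0.055, new each time; the slide hides it.
- slide (a joint): Position in m of the black dust slide (plate 50 x 142 x 6 mm) along the bath's +y: 0 is the parked end, stop at 0.060; the bush centre is at bath y = -0.030 + this value. Starts between 0 and 0.006. It moves with about 1 N of friction and stays where it is left.
- bush (a point): Centre of the upper rim of the brass bush on the slide, 77 mm above the bench: outside 27 mm, bore 14 mm through bush and slide. With the stem's tip on the block the flange is 22 mm above this rim; in the well the stem goes down those 22 mm until the flange rests on the rim (tip then 33 mm above the bench).
- sample_jar: Loose bystander: white jar with orange lid, 57 mm diameter, 65 mm high; origin at its underside.
- buffer_bottle: Loose bystander: clear bottle with blue cap, 50 mm diameter, 105 mm high; origin at its underside.
- timer: Loose bystander: small white timer with three buttons, 66 x 64 x 18 mm; origin at its underside.
- cuvette_box: Loose bystander: white carton with a purple band, 74 x 110 x 45 mm; origin at its underside.
Things that resemble listed ones, but are neither listed nor needed, are in the scene too. Of the things that look like the probe, the smaller one is meant.

How it is judged:
On the way:
1. the stem's tip is down through the bush (below 60 mm, not yet in the well) while the slide is still parked (joint below 0.014) (horizontal distance between probe and bush below 0.006 m and z of probe in the frame of bath between 0.048 and 0.06 m and value of joint slide below 0.014 m), for 0.1 s.
At the end, for the whole second after the job is handed in: The probe stands released and at rest in the well: its tip no more than 36.5 mm above the bench (flange on the bush within 3.5 mm), within 6 mm of the bush's axis, leaning less than 0.1 rad (z of probe in the frame of bath below 0.0365 m and horizontal distance between probe and bush below 0.006 m and angle between probe's own z axis and vertical below 0.1 rad and linear speed of probe below 0.02 m/s); the robot touches nothing.
It fails at once if the probe presses on the bath (block, slide or housing) with more than 25 N (contact force between probe and bath above 25 N).
It fails at once if a loose bystander is moved more than 20 mm (distance of any of sample_jar, buffer_bottle, timer, cuvette_box from where it was at the start of the episode above 0.02 m).
It also fails if it takes over 64 s, if anything falls off the work surface, if the arm or the gripper's body presses on something with over 40 N, if the wrist force passes 120 N, or if a joint passes its speed limit or range.

ROBOT

A 6-joint arm with a two-finger parallel gripper is mounted at the origin on a cart in front of the work surface, level with it; the furniture and walls round the work are solid. World frame = base frame: x ahead of the robot, y to its left, z up, the work surface at z = 0. Lengths are in m, angles in rad, forces in N, time in s.
With the tool pointing down it reaches from about 0.35 to 0.975 m from the base axis. Payload 4.9 kg.
Tool frame: the origin (TCP) lies at the very end of the fingers, on their centre line; the grasp point (between the pads) lies 19 mm behind it; z points along the fingers, y is the line along which they close (so a half turn about z gives the same grasp; the last joint's range is limited). The gripper opens to 85 mm and grips with 20 to 120 N. Pads are 22 mm wide; open, the fingers measure 114 mm over their backs; the gripper's body (76 mm by 85 mm) begins 54 mm behind the grasp point. The pads swing forward as they close: fully open they stand 13 mm farther back than shut.
Start: joints at [1.03, 0.053, 1.613, -0, 1.476, -0.119], TCP at [0.256, 0.57, 0.231] pointing down, gripper open.
Joint ranges: [-3.01, 3.01], [-1.01, 2.22], [0.06, 2.58], [-1.02, 4.17], [0.09, 2.62], [-3.14, 3.14]. Speed limits (rad/s): [2.57, 2.57, 3.14, 3.14, 3.14, 3.14].

INTERFACE

Orientations are given as a unit quaternion [w, x, y, z].
In Python, from plant import state, optics, ticket, nets gives the robot as it stands. The module is installed in compiled form; this text tells all that it offers.
- The arm moves only by the shell command python3 -m inch 'ROWS' [OPENING]. ROWS is JSON, a list of rows, each an object of numbers: "dx", "dy", "dz": the shift along the tool's x, y, z as a fraction of full scale; "rx", "ry", "rz": the turn, a rotation vector about the tool's x, y, z as a fraction of full scale. In form: [{"dx": .., "dy": .., "dz": .., "rx": .., "ry": .., "rz": ..}, ...]. A call has 1 to 5 rows; each row is the pose to reach, as a shift and turn from the pose commanded when the call began, along the tool's axes at that moment; what a row does not reach only later rows make up. Full scale, the value 1, is 0.8 m for a shift and 1.5 rad for a turn. A row lasts 1/10 s, in which the tool goes at most 50 mm and 8.59 degrees, less where a joint would pass 70% of its speed; a pose out of reach is approached as far as the arm can. A call with a number of a shift or a turn outside -1 to 1 is refused whole. A call with a gripper value outside its range is refused whole. OPENING is the opening, from -1 (shut) to 1 (fully open), set as the call begins (- or left out, the last holds). The fingers move at their own pace and stop on an object; the grip force is fixed at half the most. Time passes only in rows, so rows that repeat a pose let the fingers close. It gives the time, the measured TCP pose, the force, the opening and the grip force at its end, in the units of the state.
- state(): the state, without advancing time (a new reading comes with each control period).
- optics.grab_frame(name): name is "scene" or "top" or "wrist"; returns the picture (400x640x3 uint8, red, green, blue); there is no depth.
- optics.camera_info(name): a dict with "fx", "fy", "cx", "cy" (pixels), "R" (3x3) and "t" (3): a world point X has camera coordinates R X + t. Camera axes: x right, y down, z forward; pixel columns grow to the right and rows downward; lengths in m; the calibration is good to about 2 mm. A picture is of the moment at which its call begins: read the wrist's pose just before it. camera_info takes no time and is no camera call; for the wrist camera it gives the pose at the moment of the call.
- ticket.job_done(): hands the job in; it is judged then, once.
Trained networks look in the newest picture that a camera, given by its name, has taken for a name from the list of things; names that differ only in an ending like _2 or _b are one class to them, and where a whole thing is asked for, a point or a joint stands for the part that bears it (a point fixed in the world has none). Each returns a list of dicts, best first, with "confidence" (0 to 1); they miss things now and then, are a little off and sometimes report something else, mostly with a low value. They report only what shows in the picture. A call takes as long as a camera call. They do not tell look-alikes from the thing itself.
- nets.boxes_of(camera, name): "bbox" ([centre column, centre row, width, height] in pixels, round what is visible of it).
- nets.outline_of(camera, name): "pixels" (400x640 bool, what is visible of it) and "bbox" ([centre column, centre row, width, height] in pixels, round what is visible of it).
The state is a dict: "time": time; "joint_pos": joint angles; "joint_vel": joint speeds; "joint_efforts": joint torques, N m; "tool_pos": TCP position; "tool_rot": TCP orientation; "contact_force": force on the tool from outside, world axes, zero at the start; "ft_torque": the same for the moment, N m; "gripper_width": opening from 0.0 (shut) to 1.0 (fully open); "grasp_force": force on a finger pad.
Only numpy, scipy, OpenCV 4.12 (cv2) and the standard library are available. Lean on these libraries where they do the work, as an engineer would, in place of code of your own. Each camera call takes 0.05 s, during which the arm holds its last target. There are 200 camera calls.

## Working session

There is one attempt and no reset: what is moved stays moved. The work goes in short steps, Python scripts to look and compute and a shell command to move; the robot and the scene stay as the last step left them, time stands still between calls to the robot, and variables do not carry over. Pictures are saved under pics/ and viewed, at most 10 in all, crops included, and the job is handed in when it is done.

```bash
mkdir -p pics; cat > h.py <<'E'
import numpy as np,cv2
from plant import state,optics,ticket,nets
def ray(ci,u,v):
    R=np.array(ci["R"]);t=np.array(ci["t"]);o=-R.T@t
    d=R.T@np.array([(u-ci["cx"])/ci["fx"],(v-ci["cy"])/ci["fy"],1.]);return o,d
def at_z(ci,u,v,z):
    o,d=ray(ci,u,v);return o+d*(z-o[2])/d[2]
def proj(ci,X):
    c=np.array(ci["R"])@np.array(X)+np.array(ci["t"]);return ci["fx"]*c[0]/c[2]+ci["cx"],ci["fy"]*c[1]/c[2]+ci["cy"]
def save(n,im): cv2.imwrite("pics/"+n,im[:,:,::-1])
E
python3 - <<'E'
from h import *
s=state();print({k:np.round(v,3) for k,v in s.items()})
ims=[]
for c in("scene","top"):
    im=optics.grab_frame(c);save(c+"0.png",im)
    ci=optics.camera_info(c);print(c,np.round(-np.array(ci["R"]).T@ci["t"],3),ci["fx"])
    for n,z in(("probe",.1),("probe_stand",.055),("bath",.062),("bush",.077),("slide",.077)):
        for b in nets.boxes_of(c,n)[:3]:
            print(n,round(b["confidence"],2),np.round(b["bbox"]),np.round(at_z(ci,b["bbox"][0],b["bbox"][1],z),3))
E
```

```text
{'time': np.float64(0.0), 'joint_pos': array([ 1.03 ,  0.053,  1.614, -0.   ,  1.476, -0.119]), 'joint_vel': array([-0.001, -0.   , -0.   , -0.   ,  0.   ,  0.   ]), 'joint_efforts': array([-0.0000e+00, -3.9369e+01, -3.7017e+01,  0.0000e+00,  7.0000e-03,
       -0.0000e+00]), 'tool_pos': array([0.256, 0.57 , 0.23 ]), 'tool_rot': array([-0.   ,  0.209,  0.978, -0.001]), 'contact_force': array([ 0.434, -0.249, -0.276]), 'ft_torque': array([0.013, 0.064, 0.016]), 'grasp_force': np.float64(0.0), 'gripper_width': np.float64(1.002)}
scene [-0.336 -0.708  0.562] 455.98224522006234
probe 0.83 [382. 230.  14.  28.] [ 0.495 -0.368  0.1  ]
probe 0.73 [422. 249.  15.  58.] [ 0.464 -0.469  0.1  ]
probe 0.28 [288. 212.  42.  21.] [ 0.462 -0.142  0.1  ]
probe_stand 0.7 [383. 258.  45.  38.] [ 0.459 -0.388  0.055]
bath 0.73 [279. 219.  90.  54.] [ 0.483 -0.098  0.062]
bush 0.78 [288. 211.  49.  21.] [ 0.507 -0.107  0.077]
bush 0.68 [244. 192.  42.  24.] [0.543 0.063 0.077]
slide 0.77 [287. 210.  48.  23.] [ 0.511 -0.104  0.077]
top [ 0.395 -0.133  1.177] 367.1401652458087
probe 0.65 [384. 214.  13.  13.] [ 0.515 -0.357  0.1  ]
probe 0.59 [417. 219.  19.  10.] [ 0.505 -0.455  0.1  ]
probe_stand 0.72 [380. 217.  32.  32.] [ 0.512 -0.355  0.055]
bath 0.57 [284. 208.  72.  54.] [ 0.536 -0.058  0.062]
bush 0.75 [290. 209.  44.  19.] [ 0.53  -0.079  0.077]
slide 0.79 [292. 210.  52.  20.] [ 0.526 -0.085  0.077]
```

```bash
python3 - <<'E'
from h import *
a=cv2.imread("pics/scene0.png")[130:330,180:500];b=cv2.imread("pics/top0.png")[130:290,200:460]
a=cv2.resize(a,(768,480))
cv2.imwrite("pics/a.png",a);cv2.imwrite("pics/b.png",cv2.resize(b,(780,480),interpolation=cv2.INTER_CUBIC))
E
```

```text
(no output)
```

View pics/a.png

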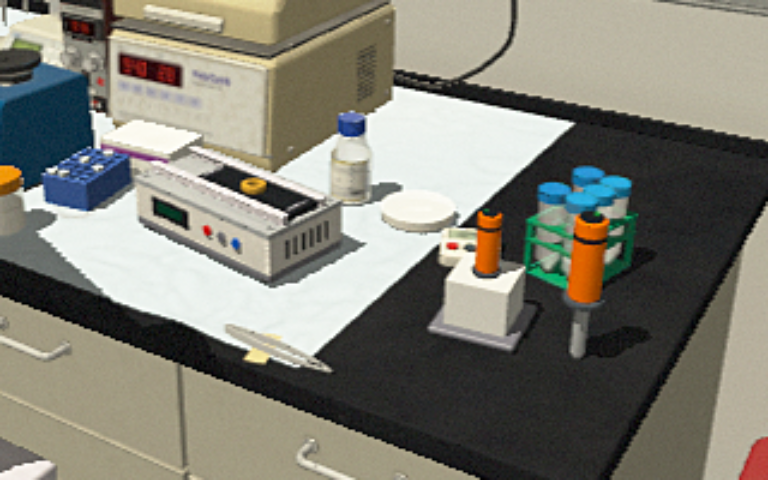

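View pics/b.png

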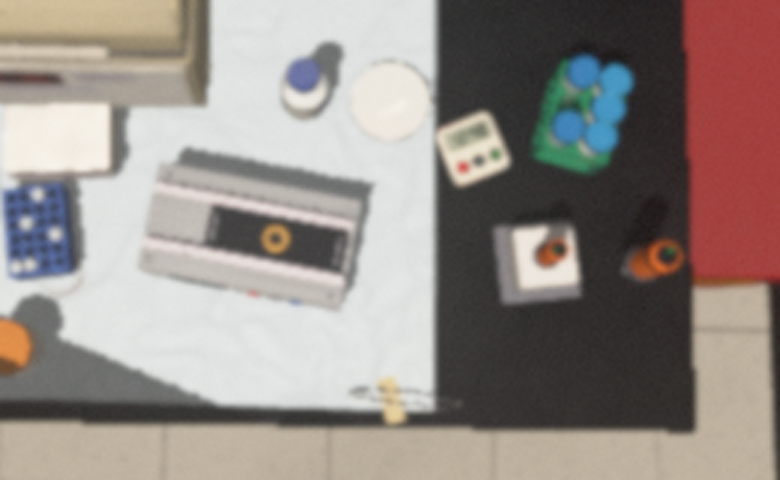

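The views show the bath at top crop (260,230) with the brass bush at about (276,239), and the small probe in its white stand at (551,251). The larger look-alike stands free at (660,258). I'll get a wrist view of the bath on the way to the probe.

```bash
cat >> h.py <<'E'
from scipy.spatial.transform import Rotation as Ro
def go(x,y,z,yaw):
    "fractions to bring TCP to x,y,z pointing down with tool y at angle yaw (rad) from world x"
    s=state();w=s["tool_rot"];R=Ro.from_quat([w[1],w[2],w[3],w[0]])
    c,n=np.cos(yaw),np.sin(yaw);T=Ro.from_matrix(np.array([[-n,c,0],[c,n,0],[0,0,-1.]]))
    d=R.inv().apply(np.array([x,y,z])-s["tool_pos"])/.8;r=(R.inv()*T).as_rotvec()/1.5
    print("go d",np.round(d,4),"r",np.round(r,4),"t",round(float(s["time"]),2))
E
python3 -c "
from h import *
go(.45,-.08,.33,1.37)"
```

```text
go d [-0.5541 -0.6422 -0.1234] r [ 0.      0.     -0.1473] t 0.6
```

```bash
python3 -m inch '[{"dx":-0.03,"dy":-0.04,"dz":-0.06},{"dx":-0.07,"dy":-0.08,"dz":-0.12},{"dx":-0.11,"dy":-0.13,"dz":-0.124},{"dx":-0.15,"dy":-0.17,"dz":-0.124},{"dx":-0.19,"dy":-0.22,"dz":-0.124}]' 0
python3 -m inch '[{"dx":-0.2,"dy":-0.23},{"dx":-0.2,"dy":-0.23},{"dx":-0.2,"dy":-0.23},{"dx":-0.2,"dy":-0.23},{"dx":-0.2,"dy":-0.23}]'
python3 -m inch '[{"dx":-0.16,"dy":-0.19,"rz":-0.147},{"dx":-0.16,"dy":-0.19,"rz":-0.147},{"dx":-0.16,"dy":-0.19,"rz":-0.147},{"dx":-0.16,"dy":-0.19,"rz":-0.147},{"dx":-0.16,"dy":-0.19,"rz":-0.147}]'
python3 - <<'E'
from h import *
ci=optics.camera_info("wrist");im=optics.grab_frame("wrist");save("w1.png",im)
print(np.round(-np.array(ci["R"]).T@ci["t"],3),np.round(ci["R"],3).tolist(),ci["fx"])
for n,z in(("bush",.077),("slide",.07),("bath",.062),("probe",.1)):
    for b in nets.boxes_of("wrist",n)[:3]:
        print(n,round(b["confidence"],2),np.round(b["bbox"]),np.round(at_z(ci,b["bbox"][0],b["bbox"][1],z),3))
E
```

```text
[0.195 0.597 0.375] [[0.41, 0.912, -0.001], [0.88, -0.395, 0.266], [0.242, -0.11, -0.964]] 318.55784351255505validation failed for argument at $[0]...
validation failed for argument at $[0]...
validation failed for argument at $[0]...
```

View pics/w1.png

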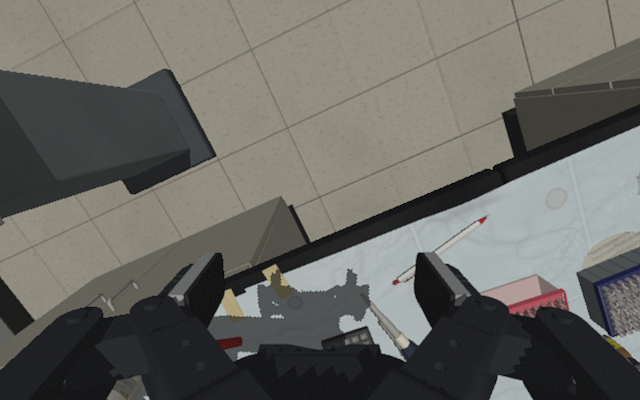

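The rows need all six keys, so nothing has moved yet. The picture still shows the start view: the fingers at the bottom, no bath.

```bash
python3 -m inch '[{"dx":-0.03,"dy":-0.04,"dz":-0.06,"rx":0,"ry":0,"rz":0},{"dx":-0.07,"dy":-0.08,"dz":-0.12,"rx":0,"ry":0,"rz":0},{"dx":-0.11,"dy":-0.13,"dz":-0.124,"rx":0,"ry":0,"rz":0},{"dx":-0.15,"dy":-0.17,"dz":-0.124,"rx":0,"ry":0,"rz":0},{"dx":-0.19,"dy":-0.22,"dz":-0.124,"rx":0,"ry":0,"rz":0}]' 0
python3 -m inch '[{"dx":-0.2,"dy":-0.23,"dz":0,"rx":0,"ry":0,"rz":0},{"dx":-0.2,"dy":-0.23,"dz":0,"rx":0,"ry":0,"rz":0},{"dx":-0.2,"dy":-0.23,"dz":0,"rx":0,"ry":0,"rz":0},{"dx":-0.2,"dy":-0.23,"dz":0,"rx":0,"ry":0,"rz":0},{"dx":-0.2,"dy":-0.23,"dz":0,"rx":0,"ry":0,"rz":0}]'
python3 -m inch '[{"dx":-0.16,"dy":-0.19,"dz":0,"rx":0,"ry":0,"rz":-0.147},{"dx":-0.16,"dy":-0.19,"dz":0,"rx":0,"ry":0,"rz":-0.147},{"dx":-0.16,"dy":-0.19,"dz":0,"rx":0,"ry":0,"rz":-0.147},{"dx":-0.16,"dy":-0.19,"dz":0,"rx":0,"ry":0,"rz":-0.147},{"dx":-0.16,"dy":-0.19,"dz":0,"rx":0,"ry":0,"rz":-0.147}]'
cat > look.py <<'E'
from h import *
import sys
print(np.round(state()["tool_pos"],4))
ci=optics.camera_info("wrist");im=optics.grab_frame("wrist");save(sys.argv[1],im)
for n,z in(("bush",.077),("slide",.07),("bath",.062),("probe",.1),("probe_stand",.055)):
    for b in nets.boxes_of("wrist",n)[:3]:
        print(n,round(b["confidence"],2),np.round(b["bbox"]),np.round(at_z(ci,b["bbox"][0],b["bbox"][1],z),3))
E
python3 look.py w2.png
```

```text
time: 1.35
tool_pos: [0.3177, 0.3653, 0.3317]
tool_rot: [0.001, 0.209, 0.978, 0.001]
contact_force: [0.4, 0.1, 0.8]
gripper_width: 0.498
grasp_force: 0.0
time: 1.85
tool_pos: [0.3879, 0.131, 0.3302]
tool_rot: [0.001, 0.21, 0.978, 0.0]
contact_force: [1.2, 0.4, -0.4]
gripper_width: 0.504
grasp_force: 0.0
time: 2.35
tool_pos: [0.4426, -0.0621, 0.3296]
tool_rot: [-0.0, 0.104, 0.995, -0.001]
contact_force: [0.3, -0.6, -0.8]
gripper_width: 0.498
grasp_force: 0.0
[ 0.4426 -0.0621  0.3296]
bush 0.71 [318. 237. 108.  36.] [ 0.529 -0.083  0.077]
bush 0.25 [484. 261.  91.  64.] [0.609 0.13  0.077]
slide 0.89 [318. 238. 105.  34.] [ 0.534 -0.084  0.07 ]
bath 0.82 [338. 229. 160.  86.] [ 0.53  -0.054  0.062]
bath 0.47 [204. 290.  28.  13.] [ 0.582 -0.263  0.062]
probe 0.72 [115. 274.  46.  35.] [ 0.517 -0.349  0.1  ]
probe 0.65 [ 46. 287.  88.  66.] [ 0.515 -0.445  0.1  ]
probe_stand 0.8 [141. 252.  77.  68.] [ 0.508 -0.336  0.055]
probe_stand 0.7 [483. 261.  91.  61.] [0.622 0.138 0.055]
```

View pics/w2.png

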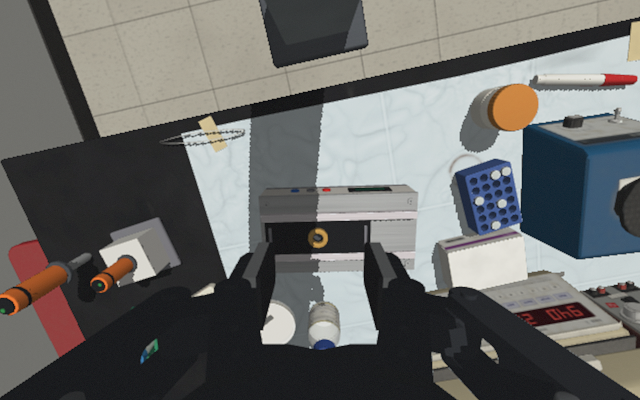

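The wrist view shows the bush at pixel (318,238). The bath rails are almost level in the image, and the small probe is at (115,274) in its stand, with the big look-alike at (46,287). I'll compute the bush centre and bath axis from colour.

```bash
python3 - <<'E'
from h import *
ci=optics.camera_info("wrist");im=cv2.imread("pics/w2.png");hsv=cv2.cvtColor(im,cv2.COLOR_BGR2HSV)
m=cv2.inRange(hsv,(12,100,90),(32,255,255));m[:215]=0;m[260:]=0;m[:,:295]=0;m[:,340:]=0
p=cv2.findNonZero(m)[:,0];c=p.min(0)/2+p.max(0)/2;print("bush px",c,p.min(0),p.max(0),np.round(at_z(ci,*c,.077),4))
# front top edge of bath (white housing to panel) : sobel row peak along columns
g=cv2.cvtColor(im,cv2.COLOR_BGR2GRAY).astype(float)
P=[]
for z,r0,r1,name in((.073,205,220,"rail front"),(.073,253,275,"rail back")):
    for sgn in(1,-1):
        pts=[]
        for u in range(275,360):
            col=sgn*np.diff(g[r0:r1,u]);pts.append((u,r0+col.argmax()+.5))
        pts=np.array(pts);l=cv2.fitLine(pts.astype(np.float32),cv2.DIST_HUBER,0,.01,.01).ravel()
        a=at_z(ci,275,l[3]+(275-l[2])*l[1]/l[0],z);b=at_z(ci,360,l[3]+(360-l[2])*l[1]/l[0],z);d=b-a
        print(name,sgn,"angle",round(float(np.arctan2(d[1],d[0])),3),np.round(a,3),np.round(b,3),"res",np.round(np.median(abs(pts[:,1]-l[3]-(pts[:,0]-l[2])*l[1]/l[0])),2))
go(.512,-.345,.23,1.37)
E
```

```text
bush px [318.  237.5] [309 228] [327 247] [ 0.5304 -0.0763  0.077 ]
rail front 1 angle 1.398 [ 0.489 -0.126  0.073] [ 0.508 -0.015  0.073] res 0.31
rail front -1 angle 1.28 [ 0.477 -0.123  0.073] [ 0.509 -0.016  0.073] res 1.72
rail back 1 angle 1.372 [ 0.543 -0.139  0.073] [ 0.566 -0.025  0.073] res 0.0
rail back -1 angle 1.405 [ 0.555 -0.142  0.073] [ 0.574 -0.026  0.073] res 0.28
go d [-0.1568 -0.3363  0.1251] r [0.0002 0.0003 0.0012] t 2.65
```

```bash
python3 -m inch '[{"dx":-0.04,"dy":-0.06,"dz":0,"rx":0,"ry":0,"rz":0},{"dx":-0.06,"dy":-0.12,"dz":0.02,"rx":0,"ry":0,"rz":0},{"dx":-0.09,"dy":-0.18,"dz":0.05,"rx":0,"ry":0,"rz":0},{"dx":-0.11,"dy":-0.24,"dz":0.07,"rx":0,"ry":0,"rz":-0.013},{"dx":-0.13,"dy":-0.29,"dz":0.1,"rx":0,"ry":0,"rz":-0.013}]' 
python3 -m inch '[{"dx":-0.027,"dy":-0.046,"dz":0.025,"rx":0,"ry":0,"rz":0},{"dx":-0.027,"dy":-0.046,"dz":0.025,"rx":0,"ry":0,"rz":0},{"dx":-0.027,"dy":-0.046,"dz":0.025,"rx":0,"ry":0,"rz":0},{"dx":-0.027,"dy":-0.046,"dz":0.025,"rx":0,"ry":0,"rz":0}]'
cat > pr.py <<'E'
from h import *
import sys
s=state();print(np.round(s["tool_pos"],4),np.round(s["tool_rot"],3),np.abs(s["joint_vel"]).max().round(3))
ci=optics.camera_info("wrist");im=optics.grab_frame("wrist");save(sys.argv[1],im)
for b in nets.outline_of("wrist","probe")[:3]:
    m=b["pixels"].astype(np.uint8);v,u=np.nonzero(m);print(round(b["confidence"],2),np.round(b["bbox"]),m.sum(),"bottom-of-mask row",v.max())
for b in nets.boxes_of("wrist","probe_stand")[:2]:print("stand",round(b["confidence"],2),np.round(b["bbox"]))
hsv=cv2.cvtColor(im[:,:,::-1].copy(),cv2.COLOR_BGR2HSV)
for (x,y) in((.515,-.352),):
    for z in(.055,.059,.119): print(z,np.round(proj(ci,(x,y,z)),1))
E
python3 pr.py p1.png
```

```text
time: 3.15
tool_pos: [0.4958, -0.2881, 0.2596]
tool_rot: [0.001, 0.089, 0.996, -0.001]
contact_force: [1.3, 1.2, 0.2]
gripper_width: 0.501
grasp_force: 0.0
time: 3.55
tool_pos: [0.51, -0.3263, 0.2404]
tool_rot: [0.001, 0.09, 0.996, -0.0]
contact_force: [-0.2, 0.5, 0.7]
gripper_width: 0.503
grasp_force: 0.0
[ 0.51   -0.3263  0.2404] [ 0.001  0.09   0.996 -0.   ] 0.024
0.94 [288. 204.  26.  41.] 890 bottom-of-mask row 223
0.83 [182. 221.  76.  61.] 2597 bottom-of-mask row 249
0.23 [548. 158. 183. 113.] 19926 bottom-of-mask row 214
stand 0.64 [294. 185.  86.  85.]
0.055 [296.6 189.5]
0.059 [296.3 190.3]
0.119 [291.4 206.2]
```

View pics/p1.png

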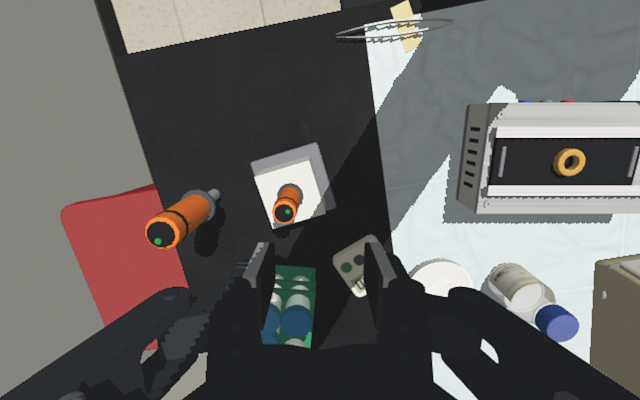

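Probe cap is at pixel (285,212), its flange near (290,192), and the bush at (569,162). The big look-alike is about 100 mm away and clear.

```bash
python3 - <<'E'
from h import *
ci=optics.camera_info("wrist");im=cv2.imread("pics/p1.png");hsv=cv2.cvtColor(im,cv2.COLOR_BGR2HSV)
m=cv2.inRange(hsv,(12,100,90),(32,255,255));m[:145]=0;m[180:]=0;m[:,:550]=0;m[:,590:]=0
p=cv2.findNonZero(m)[:,0];c=p.min(0)/2+p.max(0)/2;print("bush",c,p.min(0),p.max(0),np.round(at_z(ci,*c,.077),4))
m=cv2.inRange(hsv,(3,150,100),(18,255,255));m[:170]=0;m[235:]=0;m[:,:265]=0;m[:,310:]=0
p=cv2.findNonZero(m)[:,0];print("orange",p.min(0),p.max(0))
e=p[p[:,1]>203];c=(e.min(0)[0]+e.max(0)[0])/2;r=(e.max(0)[0]-e.min(0)[0])/2;print("cap",c,e.max(0)[1]-r,r,np.round(at_z(ci,c,e.max(0)[1]-r,.117),4))
g=cv2.cvtColor(im,cv2.COLOR_BGR2GRAY).astype(float)
for z,r0,r1,sgn in((.073,120,145,-1),(.073,180,195,1)):
    pts=np.array([(u,r0+(sgn*np.diff(g[r0:r1,u])).argmax()+.5) for u in range(500,636)])
    l=cv2.fitLine(pts.astype(np.float32),cv2.DIST_HUBER,0,.01,.01).ravel()
    a,b=[at_z(ci,u,l[3]+(u-l[2])*l[1]/l[0],z) for u in(500,635)];d=b-a
    print("edge angle",np.arctan2(d[1],d[0]).round(3),np.round(a,4),np.round(b,4))
for q in(.512,.515,.518):
  for y in(-.35,-.355): print(q,y,np.round(proj(ci,(q,y,.119)),1),np.round(proj(ci,(q,y,.059)),1))
E
```

```text
bush [569.5 161.5] [554 148] [585 175] [ 0.5303 -0.0854  0.077 ]
orange [273 187] [299 223]
cap 285.5 210.5 12.5 [ 0.5186 -0.3587  0.117 ]
edge angle 1.391 [ 0.496  -0.1485  0.073 ] [ 0.519  -0.0214  0.073 ]
edge angle 1.391 [ 0.5425 -0.1498  0.073 ] [ 0.5665 -0.0177  0.073 ]
0.512 -0.35 [293.6 202.2] [298.1 187. ]
0.512 -0.355 [287.9 203.2] [293.5 187.9]
0.515 -0.35 [294.3 205.5] [298.7 189.8]
0.515 -0.355 [288.6 206.5] [294.  190.6]
0.518 -0.35 [295.  208.8] [299.3 192.5]
0.518 -0.355 [289.3 209.8] [294.6 193.3]
```

```bash
python3 -c "
from h import *
go(.519,-.3585,.14,1.391);go(.519,-.3585,.078,1.391)"
```

```text
go d [-0.018  -0.0371  0.1264] r [-0.001   0.0018  0.    ] t 3.7
go d [-0.0178 -0.037   0.2039] r [-0.001   0.0018  0.    ] t 3.7
```

```bash
python3 -m inch '[{"dx":-0.018,"dy":-0.037,"dz":0.02,"rx":0,"ry":0,"rz":0},{"dx":-0.018,"dy":-0.037,"dz":0.06,"rx":0,"ry":0,"rz":0},{"dx":-0.018,"dy":-0.037,"dz":0.11,"rx":0,"ry":0,"rz":0},{"dx":-0.018,"dy":-0.037,"dz":0.11,"rx":0,"ry":0,"rz":0},{"dx":-0.018,"dy":-0.037,"dz":0.11,"rx":0,"ry":0,"rz":0}]' 
python3 pr.py p2.png
python3 - <<'E'
from h import *
go(.519,-.3585,.078,1.391)
ci=optics.camera_info("wrist");im=cv2.imread("pics/p2.png");hsv=cv2.cvtColor(im,cv2.COLOR_BGR2HSV)
print([np.round(proj(ci,(.519,-.3585,z))) for z in(.117,.059)])
m=cv2.inRange(hsv,(3,150,100),(18,255,255));m[:,:240]=0;m[:,400:]=0
p=cv2.findNonZero(m)[:,0];print("orange",p.min(0),p.max(0));r=p.max(0)[1]
e=p[p[:,1]>r-14];u=(e.min(0)[0]+e.max(0)[0])/2;w=(e.max(0)[0]-e.min(0)[0])/2;print(u,r-w,w,at_z(ci,u,r-w,.117))
E
```

```text
time: 4.2
tool_pos: [0.518, -0.3587, 0.1516]
tool_rot: [-0.0, 0.09, 0.996, 0.0]
contact_force: [-1.1, -0.3, 1.0]
gripper_width: 0.501
grasp_force: 0.0
[ 0.518  -0.3587  0.1516] [-0.     0.09   0.996  0.   ] 0.053
0.76 [166. 245. 109.  99.] 5560 bottom-of-mask row 292
0.56 [320. 220.  34.  58.] 1925 bottom-of-mask row 251
stand 0.75 [317. 194. 113. 118.]
0.055 [327.3 198.4]
0.059 [327.5 199.7]
0.119 [330.  225.8]
go d [0.0015 0.0024 0.0959] r [-0.0019  0.0031 -0.001 ] t 4.35
[array([323., 228.]), array([322., 202.])]
orange [301 195] [335 250]
317.5 233.5 16.5 [ 0.52199448 -0.36218909  0.117     ]
```

```bash
python3 -m inch '[{"dx":-0.004,"dy":-0.002,"dz":0.03,"rx":0,"ry":0,"rz":0},{"dx":-0.004,"dy":-0.002,"dz":0.06,"rx":0,"ry":0,"rz":0},{"dx":-0.004,"dy":-0.002,"dz":0.094,"rx":0,"ry":0,"rz":0},{"dx":-0.004,"dy":-0.002,"dz":0.094,"rx":0,"ry":0,"rz":0},{"dx":-0.004,"dy":-0.002,"dz":0.094,"rx":0,"ry":0,"rz":0}]' 
python3 -m inch '[{"dx":0,"dy":0,"dz":0,"rx":0,"ry":0,"rz":0},{"dx":0,"dy":0,"dz":0,"rx":0,"ry":0,"rz":0},{"dx":0,"dy":0,"dz":0,"rx":0,"ry":0,"rz":0},{"dx":0,"dy":0,"dz":0,"rx":0,"ry":0,"rz":0},{"dx":0,"dy":0,"dz":0,"rx":0,"ry":0,"rz":0}]' -1 
```

```text
time: 4.85
tool_pos: [0.5216, -0.3621, 0.0776]
tool_rot: [0.001, 0.091, 0.996, -0.001]
contact_force: [-0.4, 0.5, 0.7]
gripper_width: 0.5
grasp_force: 0.0
time: 5.35
tool_pos: [0.5225, -0.3622, 0.0786]
tool_rot: [0.002, 0.091, 0.996, -0.001]
contact_force: [0.3, 3.1, 7.4]
gripper_width: 0.245
grasp_force: 59.0
```

```bash
python3 -m inch '[{"dx":0,"dy":0,"dz":-0.02,"rx":0,"ry":0,"rz":0},{"dx":0,"dy":0,"dz":-0.06,"rx":0,"ry":0,"rz":0},{"dx":0,"dy":0,"dz":-0.1,"rx":0,"ry":0,"rz":0},{"dx":0,"dy":0,"dz":-0.15,"rx":0,"ry":0,"rz":0},{"dx":0,"dy":0,"dz":-0.19,"rx":0,"ry":0,"rz":0}]' 
python3 -c "
from h import *
go(.518,-.155,.21,1.391)"
```

```text
time: 5.85
tool_pos: [0.5208, -0.3621, 0.2313]
tool_rot: [0.001, 0.091, 0.996, -0.001]
contact_force: [-0.5, 0.0, -0.2]
gripper_width: 0.241
grasp_force: 59.1
go d [0.0503 0.254  0.026 ] r [-0.0014  0.001  -0.0014] t 5.85
```

```bash
python3 -m inch '[{"dx":0.01,"dy":0.06,"dz":0,"rx":0,"ry":0,"rz":0},{"dx":0.02,"dy":0.12,"dz":0,"rx":0,"ry":0,"rz":0},{"dx":0.035,"dy":0.18,"dz":0,"rx":0,"ry":0,"rz":0},{"dx":0.045,"dy":0.22,"dz":0.01,"rx":0,"ry":0,"rz":0},{"dx":0.05,"dy":0.254,"dz":0.026,"rx":0,"ry":0,"rz":0}]' 
python3 -m inch '[{"dx":0,"dy":0,"dz":0,"rx":0,"ry":0,"rz":0},{"dx":0,"dy":0,"dz":0,"rx":0,"ry":0,"rz":0},{"dx":0,"dy":0,"dz":0,"rx":0,"ry":0,"rz":0}]' 
python3 - <<'E'
from h import *
ci=optics.camera_info("wrist");im=optics.grab_frame("wrist");save("q.png",im);go(.53,-.085,.145,1.391)
u,v=proj(ci,(.53,-.085,.077));print(u,v)
hsv=cv2.cvtColor(im[:,:,::-1].copy(),cv2.COLOR_BGR2HSV)
m=cv2.inRange(hsv,(12,100,90),(32,255,255));k=np.zeros_like(m);cv2.circle(k,(int(u),int(v)),32,255,-1);m&=k
p=cv2.findNonZero(m)[:,0];c=p.min(0)/2+p.max(0)/2;print("bush",c,p.min(0),p.max(0),np.round(at_z(ci,*c,.077),4))
t=state()["tool_pos"];print(t,"tip px",proj(ci,t-[0,0,.067]))
E
```

```text
time: 6.35
tool_pos: [0.5183, -0.1531, 0.209]
tool_rot: [0.001, 0.09, 0.996, -0.001]
contact_force: [0.4, 0.1, -0.5]
gripper_width: 0.242
grasp_force: 59.4
time: 6.65
tool_pos: [0.5186, -0.1555, 0.2081]
tool_rot: [0.001, 0.091, 0.996, -0.001]
contact_force: [-0.3, -0.4, -0.3]
gripper_width: 0.242
grasp_force: 59.4
go d [0.0022 0.0896 0.0787] r [-0.0006  0.0008 -0.0021] t 6.7
400.46104893733195 191.24176706359648
bush [402.  191.5] [387 177] [417 206] [ 0.5305 -0.0837  0.077 ]
[ 0.51859529 -0.15571574  0.20804525] tip px (np.float64(319.50275227326176), np.float64(214.79644490504901))
```

View pics/q.png

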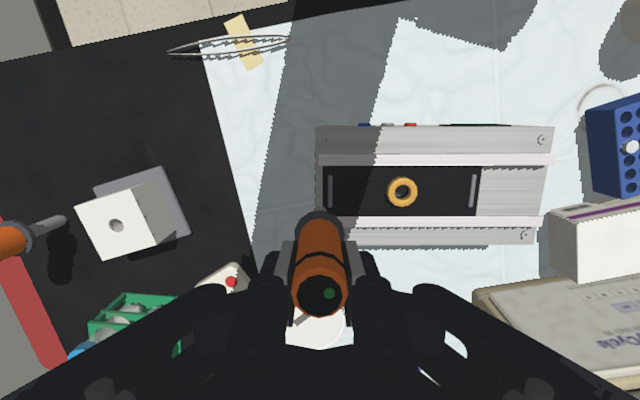

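The held probe looks upright on column 320, and the bush is at (402,191). The estimates agree to about 1 mm: (0.5305, -0.0845).

```bash
python3 -m inch '[{"dx":0.002,"dy":0.05,"dz":0,"rx":0,"ry":0,"rz":0},{"dx":0.002,"dy":0.09,"dz":0.01,"rx":0,"ry":0,"rz":0},{"dx":0.002,"dy":0.09,"dz":0.03,"rx":0,"ry":0,"rz":0},{"dx":0.002,"dy":0.09,"dz":0.055,"rx":0,"ry":0,"rz":0},{"dx":0.002,"dy":0.09,"dz":0.055,"rx":0,"ry":0,"rz":0}]' 
python3 -m inch '[{"dx":0,"dy":0,"dz":0,"rx":0,"ry":0,"rz":0},{"dx":0,"dy":0,"dz":0,"rx":0,"ry":0,"rz":0}]'
python3 - <<'E'
from h import *
go(.5305,-.0845,.15,1.391)
ci=optics.camera_info("scene");im=optics.grab_frame("scene");t=state()["tool_pos"]
w=optics.camera_info("wrist");f=optics.grab_frame("wrist")
print("tip scene",proj(ci,t-[0,0,.067]),"bush",proj(ci,(.5305,-.0845,.077)))
for h in(.044,.108):print("wrist axis",h,proj(w,t+[0,0,h-.067]))
a=cv2.resize(im[150:250,225:355],(780,600),interpolation=cv2.INTER_CUBIC)[:,:,::-1]
b=f[120:320,220:420][:,:,::-1]
cv2.imwrite("pics/s.png",np.hstack([cv2.resize(a,(468,360)),cv2.resize(b,(330,360))]))
E
```

```text
time: 7.2
tool_pos: [0.5277, -0.0839, 0.1596]
tool_rot: [-0.003, 0.091, 0.996, 0.0]
contact_force: [-0.1, -0.6, -0.7]
gripper_width: 0.24
grasp_force: 59.4
time: 7.4
tool_pos: [0.5304, -0.0844, 0.1642]
tool_rot: [0.001, 0.091, 0.996, -0.0]
contact_force: [1.0, 0.6, -0.9]
gripper_width: 0.241
grasp_force: 59.4
go d [-0.0001 -0.0001  0.0178] r [-0.0003  0.0011 -0.0021] t 7.4
tip scene (np.float64(285.07612730177226), np.float64(198.50674792483866)) bush (np.float64(285.3305216148201), np.float64(205.8229946446351))
wrist axis 0.044 (np.float64(319.71895179202323), np.float64(238.44282683456436))
wrist axis 0.108 (np.float64(319.80230997537274), np.float64(303.84139922703497))
```

View pics/s.png

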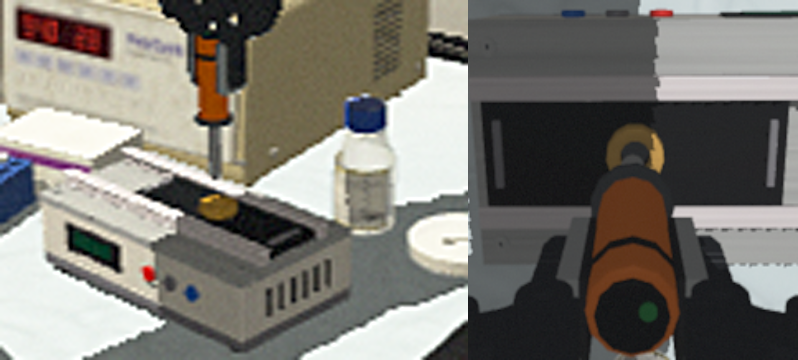

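The stem tip is right above the bush in both views: scene tip at about (284,199) with the bush at (286,207), and in the wrist view stem and ring share a column. Lowering gently.

```bash
python3 -m inch '[{"dx":0,"dy":0.0005,"dz":0.008,"rx":0,"ry":0,"rz":0},{"dx":0,"dy":0.0005,"dz":0.016,"rx":0,"ry":0,"rz":0},{"dx":0,"dy":0.0005,"dz":0.022,"rx":0,"ry":0,"rz":0},{"dx":0,"dy":0.0005,"dz":0.027,"rx":0,"ry":0,"rz":0},{"dx":0,"dy":0.0005,"dz":0.031,"rx":0,"ry":0,"rz":0}]' 
python3 -m inch '[{"dx":0,"dy":0,"dz":0.003,"rx":0,"ry":0,"rz":0},{"dx":0,"dy":0,"dz":0.006,"rx":0,"ry":0,"rz":0},{"dx":0,"dy":0,"dz":0.006,"rx":0,"ry":0,"rz":0}]'
```

```text
time: 8.0
tool_pos: [0.5312, -0.0833, 0.1392]
tool_rot: [0.002, 0.091, 0.996, -0.0]
contact_force: [3.2, -0.2, 0.7]
gripper_width: 0.242
grasp_force: 59.7
time: 8.3
tool_pos: [0.5311, -0.0833, 0.1338]
tool_rot: [0.002, 0.091, 0.996, -0.0]
contact_force: [4.9, -0.7, 0.1]
gripper_width: 0.243
grasp_force: 59.7
```

```bash
python3 -m inch '[{"dx":-0.0015,"dy":0,"dz":0,"rx":0,"ry":0,"rz":0},{"dx":-0.0015,"dy":0,"dz":0,"rx":0,"ry":0,"rz":0},{"dx":-0.0015,"dy":0,"dz":0.003,"rx":0,"ry":0,"rz":0},{"dx":-0.0015,"dy":0,"dz":0.006,"rx":0,"ry":0,"rz":0},{"dx":-0.0015,"dy":0,"dz":0.006,"rx":0,"ry":0,"rz":0}]' 
```

```text
time: 8.8
tool_pos: [0.5315, -0.0833, 0.1285]
tool_rot: [0.001, 0.091, 0.996, -0.0]
contact_force: [5.6, -0.8, 0.3]
gripper_width: 0.241
grasp_force: 59.7
```

```bash
python3 -m inch '[{"dx":-0.002,"dy":0,"dz":0,"rx":0,"ry":0,"rz":0},{"dx":-0.002,"dy":0,"dz":0,"rx":0,"ry":0,"rz":0},{"dx":-0.002,"dy":0,"dz":0,"rx":0,"ry":0,"rz":0}]'; python3 -c "
from h import *
s=state();print(s['contact_force'],s['ft_torque'],s['tool_pos'])"
```

```text
time: 9.1
tool_pos: [0.5321, -0.0834, 0.1281]
tool_rot: [-0.001, 0.091, 0.996, 0.0]
contact_force: [3.4, -1.0, 1.6]
gripper_width: 0.237
grasp_force: 59.7
[ 3.36300194 -1.0039015   1.6017381 ] [-0.16251645 -0.74284999  0.01121788] [ 0.53209298 -0.08339009  0.12808584]
```

```bash
python3 -m inch '[{"dx":-0.003,"dy":0,"dz":0,"rx":0,"ry":0,"rz":0},{"dx":-0.003,"dy":0,"dz":0,"rx":0,"ry":0,"rz":0},{"dx":-0.003,"dy":0,"dz":0,"rx":0,"ry":0,"rz":0}]'
python3 -m inch '[{"dx":0,"dy":0,"dz":0.002,"rx":0,"ry":0,"rz":0},{"dx":0,"dy":0,"dz":0.004,"rx":0,"ry":0,"rz":0},{"dx":0,"dy":0,"dz":0.004,"rx":0,"ry":0,"rz":0}]'
```

```text
time: 9.4
tool_pos: [0.5337, -0.0836, 0.1275]
tool_rot: [-0.002, 0.091, 0.996, 0.0]
contact_force: [0.3, -0.3, -0.6]
gripper_width: 0.244
grasp_force: 59.7
time: 9.7
tool_pos: [0.5345, -0.0838, 0.1248]
tool_rot: [-0.001, 0.091, 0.996, 0.0]
contact_force: [-0.7, -0.3, 0.9]
gripper_width: 0.245
grasp_force: 59.7
```

```bash
for i in 1; do python3 -m inch '[{"dx":0.0005,"dy":0,"dz":0.0015,"rx":0,"ry":0,"rz":0},{"dx":0.0005,"dy":0,"dz":0.0015,"rx":0,"ry":0,"rz":0},{"dx":0.0005,"dy":0,"dz":0.0015,"rx":0,"ry":0,"rz":0}]'; python3 -m inch '[{"dx":0,"dy":0,"dz":0.0015,"rx":0,"ry":0,"rz":0},{"dx":0,"dy":0,"dz":0.0015,"rx":0,"ry":0,"rz":0},{"dx":0,"dy":0,"dz":0.0015,"rx":0,"ry":0,"rz":0}]'; done
```

```text
time: 10.0
tool_pos: [0.5345, -0.0839, 0.1243]
tool_rot: [-0.0, 0.091, 0.996, 0.0]
contact_force: [-0.0, 0.1, -0.4]
gripper_width: 0.243
grasp_force: 59.7
time: 10.3
tool_pos: [0.5345, -0.0838, 0.123]
tool_rot: [-0.0, 0.091, 0.996, 0.0]
contact_force: [-0.1, 1.7, -1.3]
gripper_width: 0.245
grasp_force: 59.7
```

```bash
python3 -m inch '[{"dx":0,"dy":0,"dz":0.0015,"rx":0,"ry":0,"rz":0},{"dx":0,"dy":0,"dz":0.0015,"rx":0,"ry":0,"rz":0},{"dx":0,"dy":0,"dz":0.0015,"rx":0,"ry":0,"rz":0}]'; python3 -m inch '[{"dx":0,"dy":0,"dz":0.001,"rx":0,"ry":0,"rz":0},{"dx":0,"dy":0,"dz":0.001,"rx":0,"ry":0,"rz":0},{"dx":0,"dy":0,"dz":0.001,"rx":0,"ry":0,"rz":0}]'
```

```text
time: 10.6
tool_pos: [0.5349, -0.0839, 0.1225]
tool_rot: [0.0, 0.091, 0.996, -0.0]
contact_force: [-0.8, 0.7, 4.6]
gripper_width: 0.24
grasp_force: 59.7
time: 10.9
tool_pos: [0.5351, -0.084, 0.1224]
tool_rot: [0.001, 0.091, 0.996, -0.0]
contact_force: [-2.1, 0.7, 6.9]
gripper_width: 0.24
grasp_force: 59.9
```

```bash
python3 -m inch '[{"dx":0.0006,"dy":0.00125,"dz":0,"rx":0,"ry":0,"rz":0},{"dx":0.0006,"dy":0.0025,"dz":0,"rx":0,"ry":0,"rz":0},{"dx":0.0006,"dy":0.00375,"dz":0,"rx":0,"ry":0,"rz":0},{"dx":0.0006,"dy":0.005,"dz":0,"rx":0,"ry":0,"rz":0},{"dx":0.0006,"dy":0.005,"dz":0,"rx":0,"ry":0,"rz":0}]'; python3 -m inch '[{"dx":0,"dy":0.00125,"dz":0,"rx":0,"ry":0,"rz":0},{"dx":0,"dy":0.0025,"dz":0,"rx":0,"ry":0,"rz":0},{"dx":0,"dy":0.00375,"dz":0,"rx":0,"ry":0,"rz":0},{"dx":0,"dy":0.005,"dz":0,"rx":0,"ry":0,"rz":0},{"dx":0,"dy":0.005,"dz":0,"rx":0,"ry":0,"rz":0}]'
```

```text
time: 11.4
tool_pos: [0.5355, -0.0814, 0.1224]
tool_rot: [0.001, 0.091, 0.996, -0.002]
contact_force: [-1.4, -3.9, 5.4]
gripper_width: 0.242
grasp_force: 60.1
time: 11.9
tool_pos: [0.5362, -0.0778, 0.1224]
tool_rot: [0.001, 0.091, 0.996, -0.002]
contact_force: [-2.2, -3.8, 5.8]
gripper_width: 0.246
grasp_force: 60.1
```

```bash
python3 -m inch '[{"dx":0.0008,"dy":0.00125,"dz":0,"rx":0,"ry":0,"rz":0},{"dx":0.0008,"dy":0.0025,"dz":0,"rx":0,"ry":0,"rz":0},{"dx":0.0008,"dy":0.00375,"dz":0,"rx":0,"ry":0,"rz":0},{"dx":0.0008,"dy":0.005,"dz":0,"rx":0,"ry":0,"rz":0},{"dx":0.0008,"dy":0.005,"dz":0,"rx":0,"ry":0,"rz":0}]'
```

```text
time: 12.4
tool_pos: [0.5367, -0.0733, 0.1224]
tool_rot: [0.002, 0.091, 0.996, -0.002]
contact_force: [-0.7, -3.6, 5.4]
gripper_width: 0.239
grasp_force: 60.1
```

```bash
python3 -m inch '[{"dx":0,"dy":0.00125,"dz":0,"rx":0,"ry":0,"rz":0},{"dx":0,"dy":0.0025,"dz":0,"rx":0,"ry":0,"rz":0},{"dx":0,"dy":0.00375,"dz":0,"rx":0,"ry":0,"rz":0},{"dx":0,"dy":0.005,"dz":0,"rx":0,"ry":0,"rz":0},{"dx":0,"dy":0.005,"dz":0,"rx":0,"ry":0,"rz":0}]'
```

```text
time: 12.9
tool_pos: [0.5375, -0.0693, 0.1224]
tool_rot: [0.002, 0.091, 0.996, -0.002]
contact_force: [-0.4, -4.7, 5.0]
gripper_width: 0.245
grasp_force: 60.1
```

```bash
python3 -m inch '[{"dx":0,"dy":0.00125,"dz":0,"rx":0,"ry":0,"rz":0},{"dx":0,"dy":0.0025,"dz":0,"rx":0,"ry":0,"rz":0},{"dx":0,"dy":0.00375,"dz":0,"rx":0,"ry":0,"rz":0},{"dx":0,"dy":0.005,"dz":0,"rx":0,"ry":0,"rz":0},{"dx":0,"dy":0.005,"dz":0,"rx":0,"ry":0,"rz":0}]'
```

```text
time: 13.4
tool_pos: [0.5382, -0.0654, 0.1224]
tool_rot: [0.002, 0.091, 0.996, -0.002]
contact_force: [-0.8, -4.8, 5.9]
gripper_width: 0.245
grasp_force: 60.1
```

```bash
python3 -m inch '[{"dx":0,"dy":0.00125,"dz":0,"rx":0,"ry":0,"rz":0},{"dx":0,"dy":0.0025,"dz":0,"rx":0,"ry":0,"rz":0},{"dx":0,"dy":0.00375,"dz":0,"rx":0,"ry":0,"rz":0},{"dx":0,"dy":0.005,"dz":0,"rx":0,"ry":0,"rz":0},{"dx":0,"dy":0.005,"dz":0,"rx":0,"ry":0,"rz":0}]'
```

```text
time: 13.9
tool_pos: [0.5389, -0.0614, 0.1224]
tool_rot: [0.002, 0.091, 0.996, -0.002]
contact_force: [-1.2, -4.6, 5.1]
gripper_width: 0.243
grasp_force: 60.1
```

```bash
python3 -m inch '[{"dx":0,"dy":0.00125,"dz":0,"rx":0,"ry":0,"rz":0},{"dx":0,"dy":0.0025,"dz":0,"rx":0,"ry":0,"rz":0},{"dx":0,"dy":0.00375,"dz":0,"rx":0,"ry":0,"rz":0},{"dx":0,"dy":0.005,"dz":0,"rx":0,"ry":0,"rz":0},{"dx":0,"dy":0.005,"dz":0,"rx":0,"ry":0,"rz":0}]'
```

```text
time: 14.4
tool_pos: [0.5396, -0.0575, 0.1225]
tool_rot: [0.002, 0.091, 0.996, -0.002]
contact_force: [-0.5, -4.7, 5.5]
gripper_width: 0.24
grasp_force: 60.1
```

```bash
python3 -m inch '[{"dx":0,"dy":0.00125,"dz":0,"rx":0,"ry":0,"rz":0},{"dx":0,"dy":0.0025,"dz":0,"rx":0,"ry":0,"rz":0},{"dx":0,"dy":0.00375,"dz":0,"rx":0,"ry":0,"rz":0},{"dx":0,"dy":0.005,"dz":0,"rx":0,"ry":0,"rz":0},{"dx":0,"dy":0.005,"dz":0,"rx":0,"ry":0,"rz":0}]'
```

```text
time: 14.9
tool_pos: [0.5403, -0.0536, 0.1224]
tool_rot: [0.002, 0.091, 0.996, -0.002]
contact_force: [0.8, -5.0, 6.6]
gripper_width: 0.24
grasp_force: 60.1
```

```bash
python3 -m inch '[{"dx":0,"dy":0.00125,"dz":0,"rx":0,"ry":0,"rz":0},{"dx":0,"dy":0.0025,"dz":0,"rx":0,"ry":0,"rz":0},{"dx":0,"dy":0.00375,"dz":0,"rx":0,"ry":0,"rz":0},{"dx":0,"dy":0.005,"dz":0,"rx":0,"ry":0,"rz":0},{"dx":0,"dy":0.005,"dz":0,"rx":0,"ry":0,"rz":0}]'
```

```text
time: 15.4
tool_pos: [0.541, -0.0494, 0.1223]
tool_rot: [0.001, 0.091, 0.996, -0.001]
contact_force: [0.3, -3.2, 5.0]
gripper_width: 0.242
grasp_force: 60.1
```

```bash
python3 -m inch '[{"dx":0,"dy":0.00125,"dz":0,"rx":0,"ry":0,"rz":0},{"dx":0,"dy":0.0025,"dz":0,"rx":0,"ry":0,"rz":0},{"dx":0,"dy":0.00375,"dz":0,"rx":0,"ry":0,"rz":0},{"dx":0,"dy":0.005,"dz":0,"rx":0,"ry":0,"rz":0},{"dx":0,"dy":0.005,"dz":0,"rx":0,"ry":0,"rz":0}]'
```

```text
time: 15.9
tool_pos: [0.5404, -0.0436, 0.1203]
tool_rot: [-0.0, 0.091, 0.996, 0.001]
contact_force: [1.5, -0.2, -2.0]
gripper_width: 0.245
grasp_force: 59.4
```

The force vanished and z fell 2 mm, so the tip is in the well. Lowering gently.

```bash
python3 -m inch '[{"dx":0,"dy":0,"dz":0.001,"rx":0,"ry":0,"rz":0},{"dx":0,"dy":0,"dz":0.0025,"rx":0,"ry":0,"rz":0},{"dx":0,"dy":0,"dz":0.004,"rx":0,"ry":0,"rz":0},{"dx":0,"dy":0,"dz":0.004,"rx":0,"ry":0,"rz":0}]'
```

```text
time: 16.3
tool_pos: [0.5402, -0.0441, 0.1172]
tool_rot: [-0.001, 0.091, 0.996, 0.0]
contact_force: [-0.0, -1.1, -1.2]
gripper_width: 0.242
grasp_force: 59.4
```

```bash
python3 -m inch '[{"dx":0,"dy":0,"dz":0.0015,"rx":0,"ry":0,"rz":0},{"dx":0,"dy":0,"dz":0.003,"rx":0,"ry":0,"rz":0},{"dx":0,"dy":0,"dz":0.0045,"rx":0,"ry":0,"rz":0},{"dx":0,"dy":0,"dz":0.006,"rx":0,"ry":0,"rz":0},{"dx":0,"dy":0,"dz":0.006,"rx":0,"ry":0,"rz":0}]'
```

```text
time: 16.8
tool_pos: [0.5404, -0.0443, 0.1127]
tool_rot: [-0.0, 0.091, 0.996, 0.0]
contact_force: [-0.0, 0.5, -1.0]
gripper_width: 0.239
grasp_force: 59.4
```

```bash
python3 -m inch '[{"dx":0,"dy":0,"dz":0.0015,"rx":0,"ry":0,"rz":0},{"dx":0,"dy":0,"dz":0.003,"rx":0,"ry":0,"rz":0},{"dx":0,"dy":0,"dz":0.0045,"rx":0,"ry":0,"rz":0},{"dx":0,"dy":0,"dz":0.006,"rx":0,"ry":0,"rz":0},{"dx":0,"dy":0,"dz":0.006,"rx":0,"ry":0,"rz":0}]'
```

```text
time: 17.3
tool_pos: [0.5405, -0.0443, 0.1079]
tool_rot: [-0.0, 0.091, 0.996, 0.0]
contact_force: [-0.0, -0.8, -0.6]
gripper_width: 0.245
grasp_force: 59.4
```

```bash
python3 -m inch '[{"dx":0,"dy":0,"dz":0.0015,"rx":0,"ry":0,"rz":0},{"dx":0,"dy":0,"dz":0.003,"rx":0,"ry":0,"rz":0},{"dx":0,"dy":0,"dz":0.0045,"rx":0,"ry":0,"rz":0},{"dx":0,"dy":0,"dz":0.006,"rx":0,"ry":0,"rz":0},{"dx":0,"dy":0,"dz":0.006,"rx":0,"ry":0,"rz":0}]'
```

```text
time: 17.8
tool_pos: [0.5405, -0.0443, 0.1031]
tool_rot: [-0.0, 0.091, 0.996, 0.0]
contact_force: [0.4, 0.6, -0.8]
gripper_width: 0.245
grasp_force: 59.4
```

```bash
python3 -m inch '[{"dx":0,"dy":0,"dz":0.001,"rx":0,"ry":0,"rz":0},{"dx":0,"dy":0,"dz":0.002,"rx":0,"ry":0,"rz":0},{"dx":0,"dy":0,"dz":0.003,"rx":0,"ry":0,"rz":0},{"dx":0,"dy":0,"dz":0.0035,"rx":0,"ry":0,"rz":0},{"dx":0,"dy":0,"dz":0.0035,"rx":0,"ry":0,"rz":0}]'
```

```text
time: 18.3
tool_pos: [0.5407, -0.0443, 0.1006]
tool_rot: [-0.0, 0.091, 0.996, 0.0]
contact_force: [0.3, 0.7, 0.2]
gripper_width: 0.242
grasp_force: 59.5
```

```bash
python3 -m inch '[{"dx":0,"dy":0,"dz":0.001,"rx":0,"ry":0,"rz":0},{"dx":0,"dy":0,"dz":0.001,"rx":0,"ry":0,"rz":0},{"dx":0,"dy":0,"dz":0.001,"rx":0,"ry":0,"rz":0}]'
python3 -m inch '[{"dx":0,"dy":0,"dz":0,"rx":0,"ry":0,"rz":0},{"dx":0,"dy":0,"dz":0,"rx":0,"ry":0,"rz":0},{"dx":0,"dy":0,"dz":0,"rx":0,"ry":0,"rz":0},{"dx":0,"dy":0,"dz":0,"rx":0,"ry":0,"rz":0},{"dx":0,"dy":0,"dz":0,"rx":0,"ry":0,"rz":0}]' 0
```

```text
time: 18.6
tool_pos: [0.5408, -0.0443, 0.1006]
tool_rot: [0.0, 0.091, 0.996, -0.0]
contact_force: [-1.2, 1.2, 4.8]
gripper_width: 0.24
grasp_force: 59.9
time: 19.1
tool_pos: [0.5406, -0.0443, 0.0997]
tool_rot: [-0.0, 0.091, 0.996, 0.0]
contact_force: [0.5, -0.3, -0.1]
gripper_width: 0.498
grasp_force: 0.0
```

Flange contact was felt at TCP 0.1006 and the grip is released. Now retracting straight up and looking.

```bash
python3 -m inch '[{"dx":0,"dy":0,"dz":-0.02,"rx":0,"ry":0,"rz":0},{"dx":0,"dy":0,"dz":-0.06,"rx":0,"ry":0,"rz":0},{"dx":0,"dy":0,"dz":-0.1,"rx":0,"ry":0,"rz":0},{"dx":0,"dy":0,"dz":-0.14,"rx":0,"ry":0,"rz":0},{"dx":0,"dy":0,"dz":-0.15,"rx":0,"ry":0,"rz":0}]'
python3 -m inch '[{"dx":0,"dy":0,"dz":0,"rx":0,"ry":0,"rz":0},{"dx":0,"dy":0,"dz":0,"rx":0,"ry":0,"rz":0},{"dx":0,"dy":0,"dz":0,"rx":0,"ry":0,"rz":0}]'
python3 - <<'E'
from h import *
ci=optics.camera_info("scene");a=optics.grab_frame("scene")[130:250,225:355];b=optics.grab_frame("wrist")[120:320,220:420]
cv2.imwrite("pics/f.png",np.hstack([cv2.resize(a,(433,400)),cv2.resize(b,(360,400))])[:,:,::-1])
E
```

```text
time: 19.6
tool_pos: [0.5431, -0.0448, 0.2261]
tool_rot: [0.005, 0.091, 0.996, -0.001]
contact_force: [0.5, -0.5, -0.4]
gripper_width: 0.502
grasp_force: 0.0
time: 19.9
tool_pos: [0.5395, -0.0441, 0.2175]
tool_rot: [-0.002, 0.091, 0.996, 0.0]
contact_force: [0.3, 0.1, 0.2]
gripper_width: 0.501
grasp_force: 0.0
```

View pics/f.png

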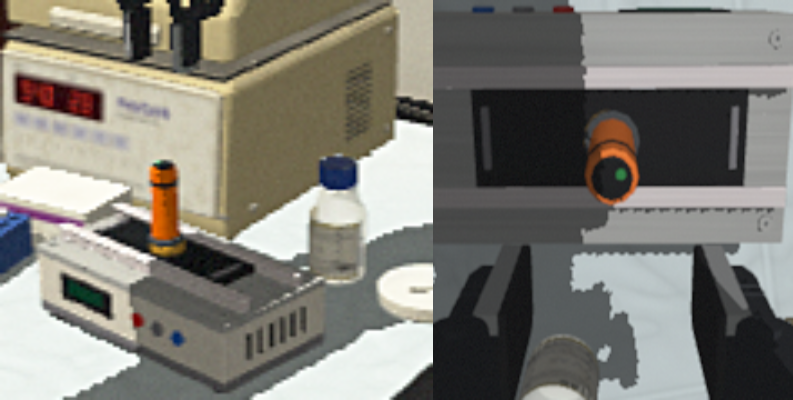

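The probe stands upright with its flange down on the bush (crop about (165,245)). The gripper is clear and the bottle hasn't moved.

```bash
python3 -c "
from h import *
print(ticket.job_done())"
```

```text
the job is handed in; nothing more can be done
None
```

The probe is fully home in the hidden well with its flange down on the bush; I let go, moved the gripper clear, and handed the job in at about 20 s of the 64 s allowed (the hand-in returned no verdict).

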